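# Stack trays on the drying dock and set its purge valve

### The arm

A 6-joint arm with a two-finger parallel gripper is mounted at the origin on the work surface. World frame = base frame: x ahead of the robot, y to its left, z up, the work surface at z = 0. Lengths are in mm, angles in rad, forces in N, time in s.
With the tool pointing down it reaches from about 350 to 775 mm from the base axis. Payload 7.3 kg.
Tool frame: the origin (TCP) lies at the very end of the fingers, on their centre line; the grasp point (between the pads) lies 19 mm behind it; x points along the fingers, y is the direction in which the jaws open and shut, and the axes are right-handed (so a half turn about x gives the same grasp; the last joint's range is limited). The gripper opens to 92 mm and grips with 3 to 60 N. Pads are 19 mm wide; open, the fingers measure 130 mm over their backs; the gripper's body (75 mm by 190 mm) begins 47 mm behind the grasp point.
Start: joints at [-1.463, 0.342, 1.524, -0, 1.275, -0.146], TCP at [131.841, -508.196, 226.741] pointing down, gripper open.
Joint ranges: [-2.53, 2.53], [-0.77, 2.02], [0.04, 2.7], [-1, 4.14], [0.28, 2.66], [-3.11, 3.11]. Speed limits (rad/s): [2.57, 2.57, 3.14, 3.14, 3.14, 3.14].

### API

Orientations are given as [roll, pitch, yaw] about the fixed x, y, z axes, in that order (R = Rz(yaw) Ry(pitch) Rx(roll)).
In Python, from plant import bot gives the robot as it stands.
- The arm moves only by the tool step_arm, never from a script. Its argument "targets" is a list that holds one entry, the list of rows, each a list of 4 numbers: the shift along the tool's x, y, z in m, then the turn about the tool's x in degrees. A call has exactly 5 rows; each row is the pose to reach, as a shift and turn from the pose measured when the call began, along the tool's axes at that moment; what a row does not reach only later rows make up. A row lasts 1/12 s, in which the tool goes at most 41.7 mm and 7.16 degrees, less where a joint would pass 70% of its speed; a pose out of reach is approached as far as the arm can. A call with a gripper value outside its range is refused whole. "jaw" is the closure, from 0 (fully open) to 1 (shut), set as the call begins (left out, the last holds). The fingers move at their own pace and stop on an object; the grip force is fixed at half the most. Time passes only in rows, so rows that repeat a pose let the fingers close, or fill a call up. It gives the time, the measured TCP pose, the force and the opening at its end, in the units of the state.
- bot.get_obs(): the state, without advancing time (a new reading comes with each control period).
- bot.capture(name): name is "side" or "top"; returns a dict with "color" (400x640x3 uint8, red, green, blue), "depth" (400x640 float32, mm along the optical axis (not along the pixel's ray), 0 where there is no reading), "fov_y" (degrees; the focal length in pixels is half the picture's height over the tangent of half this angle, whatever the lens; pixels are square), "cx", "cy" (the principal point, pixels), "rvec" (rotation vector, rad) and "tvec" (3), from world to camera coordinates, as OpenCV has them. Camera axes: x right, y down, z forward; pixel columns grow to the right and rows downward; lengths in mm; the calibration is good to about 2 mm. A picture is of the moment at which its call begins.
- bot.close_job(): hands the job in, once; it reports no verdict.
The state is a dict: "time": time; "joint_positions": joint angles; "dq": joint speeds; "tau": joint torques, N m; "tool_pos": TCP position; "tcp_rot": TCP orientation; "contact_force": force on the tool from outside, world axes, zero at the start; "moment": the same for the moment, N m; "grip_width": finger opening in mm.
Only numpy, scipy, OpenCV 4.12 (cv2) and the standard library are available. Lean on these libraries where they do the work, as an engineer would, in place of code of your own. Each camera call takes 0.05 s, during which the arm holds its last target. There are 200 camera calls.

### The job

To get the drying dock ready, lay the separator sheet squarely on the tray already sitting in the dock, then stack the other tube tray squarely on the sheet. Then set the purge valve: turn its handwheel clockwise until it is shut against its stop, back it off anticlockwise exactly two full turns, and finish still gripping the wheel's upright handle and holding it there, without letting go; leave the jar, the tape roll and the beaker where they stand.

Things in the scene. Friction and masses are not known exactly. Their poses are not given: they have to be found in the camera images.
- lower_tray: White ten-place tube tray, a block 120 mm long (its x) by 52 mm wide (its y) by 32 mm tall, loose in the shallow seat of the aluminium dock plate (160 x 100 mm, 10 mm thick, lips up to 18 mm above the bench). Origin at the centre of its underside, 10 mm above the bench. z up. Stays in the dock.
- lower_tray_mid (a point): Centre of that same tray in the dock, half-way up (16 mm below its top face), same axes.
- sheet: The separator sheet as a solid (see sheet_mid); origin at the centre of its underside.
- sheet_mid (a point): Centre of the rigid plain white plastic separator sheet, 120 mm long (its x) by 64 mm wide (its y) by 5 mm thick, about 50 g, 6 mm wider than the trays on each side. It starts lying flat on a fixed steel stand 30 mm high, 90 x 36 mm, so its long edges stand free 14 mm past the stand on each side. z up.
- upper_tray: The other tray as a solid (see upper_tray_mid); origin at the centre of its underside.
- upper_tray_mid (a point): Centre, half-way up, of the loose white ten-place tube tray standing on the bench, same 120 x 52 x 32 mm shape (long side its x, 52 mm width its y), 100 to 210 g. z up; flat top and underside.
- wheel (a joint): Turn of the black handwheel in rad: 0 shut against its stop, growing as it is opened (anticlockwise from above); one full turn is 6.283, two turns 12.566. It starts less than one turn open, can open 3.5 turns, stays where it is left and takes about 0.08 N m to turn.
- valve_axis (a point): Point on the vertical axis of the wheel (fixed bench valve, wheel 120 mm across, rim 72 to 84 mm above the bench), at the height of the handle's centre, 109 mm above the bench.
- crank: Upright white plastic handle on the wheel: a cylinder 22 mm across and 48 mm tall that spins freely about its own vertical axis, 48 mm from the wheel's axis. Origin at its centre; its top is 24 mm higher, its foot is 1 mm above the top of the wheel's rim. Going round the wheel's axis with it turns the wheel.
- jar_mid (a point): Bystander: centre of a small jar, 44 mm across, 55 mm tall. Leave alone.
- tape_mid (a point): Bystander: centre of a tape roll lying flat, 72 mm across, 24 mm tall. Leave alone.
- beaker_mid (a point): Bystander: centre of a white beaker, 54 mm across, 65 mm tall. Leave alone.
Mind the look-alikes: they are no part of the job. What is shaped like the upper_tray but purple is not meant.

How it is judged:
By the outcome, as a careful person would: the job done as asked, in the order asked, and still so for the second after the job is handed in, while the arm keeps its last pose, push and grip.
It also fails if it takes over 72 s, if anything falls off the work surface, if the arm or the gripper's body presses on something with over 40 N, if the wrist force passes 120 N, or if a joint passes its speed limit or range.

## Working session

There is one attempt and no reset: what is moved stays moved. The work goes in short steps, Python scripts to look and compute and a tool call to move; the robot and the scene stay as the last step left them, time stands still between calls to the robot, and variables do not carry over. Pictures are saved under pics/ and viewed, about 8 in all and at most 12, crops included, and the job is handed in when it is done.

Besides the shell and the picture viewer there is one more tool, called after ">>>" in YAML: its name, and indented under it one key for each argument. step_arm: Moves the arm, as the interface text tells. Its arguments: {"type":"object","properties":{"targets":{"type":"array","items":{"type":"array","items":{"type":"array","items":{"type":"number"}}}},"jaw":{"type":"number"}},"required":["targets"]}

```bash
mkdir -p pics; cat > h.py <<'E'
import numpy as np, cv2
from plant import bot
from scipy.spatial.transform import Rotation as R
def cap(n):
    c=bot.capture(n); h=c["color"].shape[0]
    c["f"]=h/2/np.tan(np.radians(c["fov_y"])/2); c["Rm"]=cv2.Rodrigues(np.array(c["rvec"],float))[0]; c["t"]=np.array(c["tvec"],float).ravel(); return c
def cloud(c):
    d=c["depth"]; v,u=np.mgrid[:d.shape[0],:d.shape[1]]
    P=np.stack([(u-c["cx"])/c["f"]*d,(v-c["cy"])/c["f"]*d,d],-1)
    W=(P-c["t"])@c["Rm"]; W[d==0]=np.nan; return W
def onplane(c,u,v,z):
    r=c["Rm"].T@np.array([(u-c["cx"])/c["f"],(v-c["cy"])/c["f"],1]); o=-c["Rm"].T@c["t"]
    return o+r*(z-o[2])/r[2]
def proj(c,p):
    q=c["Rm"]@np.array(p)+c["t"]; return q[:2]/q[2]*c["f"]+[c["cx"],c["cy"]]
def save(c,n,crop=None,s=1):
    im=c["color"][...,::-1]
    if crop: im=im[crop[1]:crop[3],crop[0]:crop[2]]
    cv2.imwrite("pics/"+n+".png",cv2.resize(im,None,fx=s,fy=s,interpolation=cv2.INTER_CUBIC))
E
python3 - <<'E'
from h import *
import pickle
for n in("top","side"):
    c=cap(n); save(c,n+"0"); pickle.dump(c,open(n+".pkl","wb")); print(n,c["f"],c["cx"],c["cy"],-c["Rm"].T@c["t"],c["Rm"].round(2).tolist())
print(bot.get_obs())
E
```

```text
top 368.22343069343543 312.7472348308406 194.46082016859464 [ 443.64065292   32.46738192 1057.64876207] [[0.01, -1.0, 0.03], [-1.0, -0.01, -0.09], [0.09, -0.03, -1.0]]
side 470.6845585822803 315.2367350570631 196.49655918880978 [ 384.89187668 -741.4402932   923.8835538 ] [[0.98, -0.2, -0.02], [-0.16, -0.71, -0.69], [0.13, 0.67, -0.73]]
{'time': 0.1, 'joint_positions': array([-1.46303570e+00,  3.42647067e-01,  1.52491178e+00,  1.45977228e-05,
        1.27541061e+00, -1.45977532e-01]), 'dq': array([-0.00042454, -0.00153272, -0.00084885,  0.00129146, -0.00140986,
        0.00204948]), 'tau': array([ 1.58278446e-03, -4.32006097e+01, -2.44693118e+01,  7.19959103e-02,
        5.26265160e-02, -4.66694041e-05]), 'tool_pos': array([ 131.78569011, -507.81687242,  226.12095895]), 'tcp_rot': array([-1.72691271,  1.56941946,  1.66841384]), 'contact_force': array([ 0.71948758, -0.53426529,  0.10884003]), 'moment': array([ 0.01076246, -0.01650499, -0.00504962]), 'grip_width': 91.86702083466314}
```

View pics/top0.png

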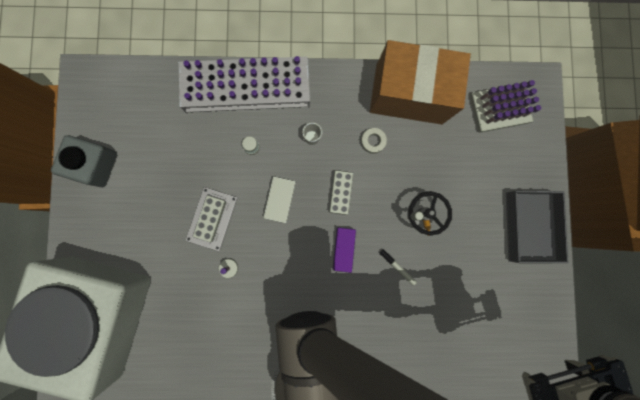

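View pics/side0.png

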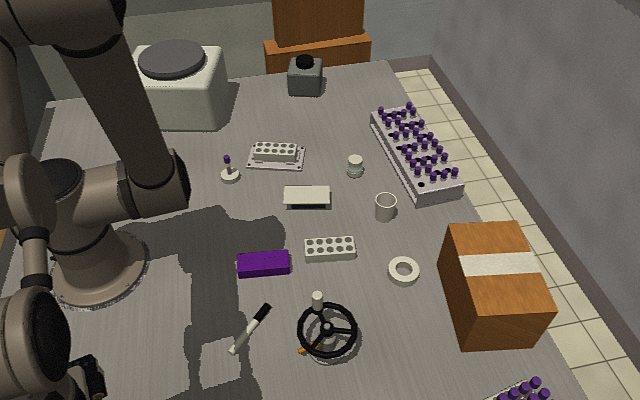

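The top view shows the dock and lower tray near (211,218), the sheet (280,200), the white tray (342,192), the purple tray (345,250), the wheel (430,213) and its handle (420,216). The side view agrees. Next I fit top faces using depth from both cameras.

```bash
cat >> h.py <<'E'
def fit(W,c,ctr,rad,z0,z1,minv=110):
    m=(np.hypot(W[...,0]-ctr[0],W[...,1]-ctr[1])<rad)&(W[...,2]>z0)&(W[...,2]<z1)
    P=W[m]; 
    if len(P)<20: return None
    r=cv2.minAreaRect(P[:,:2].astype(np.float32)); 
    (a,b),(w,h),an=r
    if w<h: w,h,an=h,w,an+90
    an=(an+90)%180-90
    return len(P),np.round([a,b,w,h,an,np.median(P[:,2])],1)
E
python3 - <<'E'
from h import *
import pickle
cs={n:pickle.load(open(n+".pkl","rb")) for n in("top","side")}
t=cs["top"]
for nm,u,v,z,z0,z1,rad in [("lower",211,218,42,34,50,75),("sheet",280,200,35,27,43,80),("upper",342,192,32,24,40,75),("purple",345,250,32,22,40,75),("dock",211,218,18,12,24,110),("handle",419,216,133,118,140,30),("rim",430,213,84,70,92,75)]:
    p=onplane(t,u,v,z); print(nm,p.round(1))
    for n,c in cs.items():
        f=fit(cloud(c),c,p,rad,z0,z1); print("  ",n,f)
for nm,u,v in[("jar",250,144),("beak",312,132),("tape",374,140),("pen",398,266),("bottle",228,268)]: print(nm,onplane(t,u,v,30).round())
for n,c in cs.items():
    W=cloud(c);p=onplane(t,419,216,133)
    m=(np.hypot(W[...,0]-p[0],W[...,1]-p[1])<40)&(W[...,2]>125)&(W[...,2]<142); print(n,m.sum(),W[m].mean(0) if m.any() else 0, np.argwhere(m).mean(0)if m.any() else 0)
save(t,"topc",(180,165,460,290),2.85)
E
```

```text
lower [466.8 282.9  42. ]
   top (843, array([466.2, 291.2, 119.5,  53.1, -17. ,  41.2]))
   side (572, array([467.5, 288.3, 121.3,  57. , -16.6,  42.2]))
sheet [518.1  95.8  35. ]
   top (991, array([520.4,  98.7, 120.1,  64.1, -12.4,  34.3]))
   side (851, array([521.7,  96.9, 119.6,  66.5, -12. ,  35.3]))
upper [542.2 -77.3  32. ]
   top (783, array([542.1, -74.5, 119.5,  52.5,  -7.1,  31.6]))
   side (957, array([543.5, -76.7, 119.7,  55.6,  -7.8,  32.2]))
purple [381.  -85.4  32. ]
   top (821, array([381.8, -83.3, 120. ,  52.5,  -5.9,  31.4]))
   side (1057, array([383.2, -85.6, 120.4,  55.4,  -5.7,  32.2]))
dock [467.4 288.9  18. ]
   top (201, array([466.4, 289.9, 156.4,  98.1, -15.6,  15.1]))
   side (288, array([467.4, 285.5, 156.4,  94.4, -18.7,  15.4]))
handle [ 473.1 -261.6  133. ]
   top (67, array([ 474.5, -259.7,   19.7,   18.2,   86.9,  132.2]))
   side (123, array([ 475.5, -263.6,   20.9,   20.3,   29.5,  131.8]))
rim [ 482.9 -306.9   84. ]
   top (758, array([ 483.3, -306.7,  117.8,  116.4,   -2. ,   82.6]))
   side (1413, array([ 483.5, -310.5,  118.1,  115.4,   75.1,   83.2]))
jar [676. 183.  30.]
beak [713.   8.  30.]
tape [ 692. -169.   30.]
pen [ 338. -233.   30.]
bottle [331. 236.  30.]
top 60 [ 474.38554812 -259.31146764  132.2052385 ] [215.5 418. ]
side 101 [ 475.03654623 -264.50638653  131.93414002] [295.48514851 316.86138614]
```

View pics/topc.png

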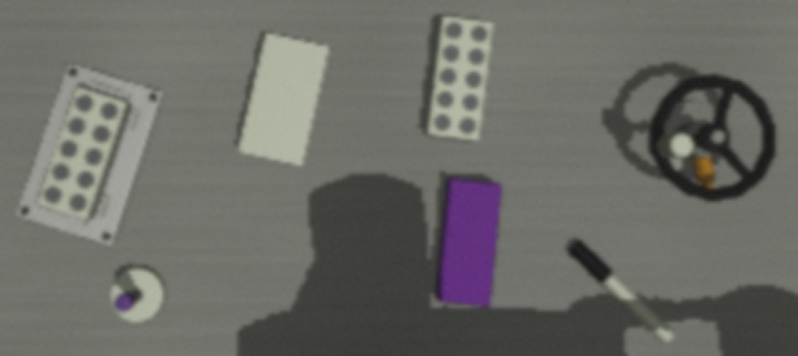

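```bash
cat >> h.py <<'E'
def plan(p,jaw=None):
    o=bot.get_obs(); Rt=R.from_euler("xyz",o["tcp_rot"]).as_matrix(); tp=np.array(o["tool_pos"])
    y=np.degrees(np.arctan2(Rt[1,1],Rt[0,1])); 
    d=Rt.T@(np.array(p,float)-tp)/1000
    a=0 if jaw is None else -((jaw-y+90)%180-90)
    print("t%.2f tcp %s jawyaw %.2f q %s F %s w %.1f tilt %.2f"%(o["time"],tp.round(1),y,np.round(o["joint_positions"],2),np.round(o["contact_force"],1),o["grip_width"],np.degrees(np.arccos(-Rt[2,0]))))
    print("  shift",d.round(4),"turn %.2f"%a); return d,a
E
python3 -c "
from h import *
plan((521,97.8,150),77.8)"
```

```text
t0.10 tcp [ 131.8 -507.8  226.1] jawyaw -75.46 q [-1.46  0.34  1.52  0.    1.28 -0.15] F [ 0.7 -0.5  0.1] w 91.9 tilt 0.08
  shift [ 0.0769 -0.4884 -0.5288] turn 26.74
```

>>> step_arm:
  targets:
    - [[0.077,-0.488,-0.529,26.7],[0.077,-0.488,-0.529,26.7],[0.077,-0.488,-0.529,26.7],[0.077,-0.488,-0.529,26.7],[0.077,-0.488,-0.529,26.7]]
  jaw: 0

```text
time: 0.52
tool_pos: [243.2, -333.9, 204.4]
tcp_rot: [-1.223, 1.569, 1.7]
contact_force: [1.1, -0.6, 0.0]
grip_width: 91.6
```

```bash
python3 -c "
from h import *
plan((521,97.8,150),77.8)"
```

```text
t0.52 tcp [ 243.2 -333.9  204.4] jawyaw -102.52 q [-1.13  0.16  1.84  0.    1.14  0.66] F [ 1.1 -0.6  0. ] w 91.6 tilt 0.11
  shift [ 0.0551 -0.4816 -0.1777] turn -0.32
```

>>> step_arm:
  targets:
    - [[0.055,-0.482,-0.178,-0.3],[0.055,-0.482,-0.178,-0.3],[0.055,-0.482,-0.178,-0.3],[0.055,-0.482,-0.178,-0.3],[0.055,-0.482,-0.178,-0.3]]

```text
time: 0.93
tool_pos: [355.2, -159.5, 182.7]
tcp_rot: [-1.263, 1.569, 1.665]
contact_force: [0.3, -0.4, 0.5]
grip_width: 91.9
```

```bash
python3 -c "
from h import *
plan((521,97.8,150),77.8)"
```

```text
t0.93 tcp [ 355.2 -159.5  182.7] jawyaw -102.24 q [-0.62  0.14  1.93  0.    1.07  1.16] F [ 0.3 -0.4  0.5] w 91.9 tilt 0.10
  shift [ 0.0331 -0.2866 -0.1075] turn -0.04
```

>>> step_arm:
  targets:
    - [[0.033,-0.2866,-0.1075,0],[0.033,-0.2866,-0.1075,0],[0.033,-0.2866,-0.1075,0],[0.033,-0.2866,-0.1075,0],[0.033,-0.2866,-0.1075,0]]

```text
time: 1.35
tool_pos: [467.1, 15.1, 160.5]
tcp_rot: [-1.089, 1.569, 1.839]
contact_force: [1.1, -0.8, -0.2]
grip_width: 91.8
```

```bash
python3 -c "
from h import *
plan((521,97.8,110),77.8)"
```

```text
t1.35 tcp [467.1  15.1 160.5] jawyaw -102.22 q [-0.13  0.31  1.78  0.    1.06  1.65] F [ 1.1 -0.8 -0.2] w 91.8 tilt 0.10
  shift [ 0.0506 -0.0921 -0.0352] turn -0.02
```

>>> step_arm:
  targets:
    - [[0.0506,-0.0921,-0.0352,0],[0.0506,-0.0921,-0.0352,0],[0.0506,-0.0921,-0.0352,0],[0.0506,-0.0921,-0.0352,0],[0.0506,-0.0921,-0.0352,0]]

```text
time: 1.77
tool_pos: [520.3, 98.8, 108.5]
tcp_rot: [-0.178, 1.567, 2.753]
contact_force: [-0.2, -0.8, 0.2]
grip_width: 91.7
```

```bash
python3 -c "
from h import *
plan((521,97.8,14),77.8)
t=cap('top');save(t,'a1',(220,130,360,260),4)
s=cap('side');save(s,'a2',(200,80,420,260),3)
"
```

```text
t1.77 tcp [520.3  98.8 108.5] jawyaw -102.07 q [0.04 0.48 1.67 0.   1.   1.82] F [-0.2 -0.8  0.2] w 91.7 tilt 0.22
  shift [ 0.0945  0.0009 -0.0013] turn 0.13
```

View pics/a2.png

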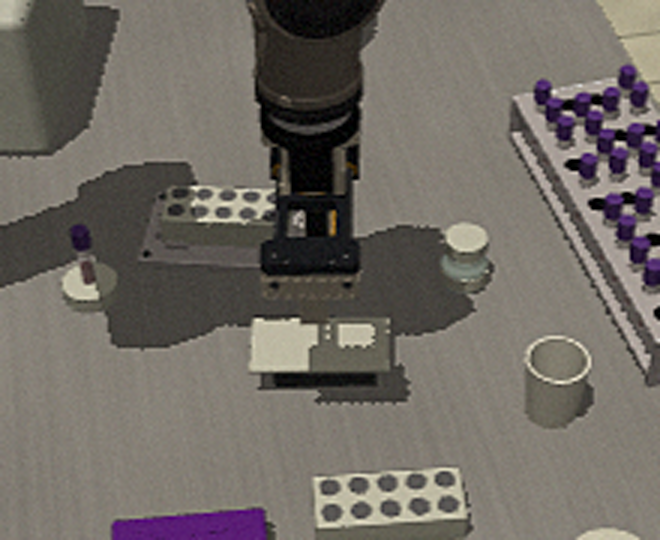

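The gripper is above the sheet (crop 320,345), with the fingers on both sides of its long edges. Descending.

>>> step_arm:
  targets:
    - [[0.03,0.001,-0.001,0.1],[0.06,0.001,-0.001,0.1],[0.0945,0.001,-0.001,0.1],[0.0945,0.001,-0.001,0.1],[0.0945,0.001,-0.001,0.1]]

```text
time: 2.28
tool_pos: [520.2, 95.1, 15.4]
tcp_rot: [-0.077, 1.567, 2.848]
contact_force: [0.7, -0.8, 0.2]
grip_width: 92.0
```

>>> step_arm:
  targets:
    - [[0,0,0,0],[0,0,0,0],[0,0,0,0],[0,0,0,0],[0,0,0,0]]
  jaw: 1

```text
time: 2.7
tool_pos: [520.9, 95.2, 16.6]
tcp_rot: [-0.404, 1.568, 2.521]
contact_force: [-0.0, -0.9, 6.8]
grip_width: 63.5
```

>>> step_arm:
  targets:
    - [[0,0,0,0],[0,0,0,0],[0,0,0,0],[0,0,0,0],[0,0,0,0]]

```text
time: 3.12
tool_pos: [520.8, 95.2, 16.6]
tcp_rot: [-0.385, 1.568, 2.54]
contact_force: [-0.9, -0.2, 1.4]
grip_width: 63.0
```

```bash
python3 -c "
from h import *
plan((521,97.8,110),77.8)
"
```

```text
t3.12 tcp [520.8  95.2  16.6] jawyaw -102.41 q [0.04 0.61 1.75 0.   0.78 1.82] F [-0.9 -0.2  1.4] w 63.0 tilt 0.14
  shift [-0.0934 -0.0026  0.0006] turn -0.21
```

>>> step_arm:
  targets:
    - [[-0.03,0,0,0],[-0.06,0,0,0],[-0.094,0,0,0],[-0.094,0,0,0],[-0.094,0,0,0]]

```text
time: 3.53
tool_pos: [522.1, 95.2, 112.3]
tcp_rot: [-2.298, 1.568, 0.628]
contact_force: [-0.5, 0.1, -1.2]
grip_width: 63.1
```

```bash
python3 - <<'E'
from h import *
plan((467,289.5,70),73)
z=bot.get_obs()["tool_pos"][2]+19
t=cap('top');s=cap('side')
for n,c in(("top",t),("side",s)):
    print(n,fit(cloud(c),c,(521,96),70,z-3,z+7), fit(cloud(c),c,(467,289.5),70,37,47))
save(t,'b1',(180,130,380,280),4);save(s,'b2',(200,80,420,260),3.3)
E
```

```text
t3.53 tcp [522.1  95.2 112.3] jawyaw -102.40 q [0.04 0.47 1.67 0.   1.   1.82] F [-0.5  0.1 -1.2] w 63.1 tilt 0.15
  shift [ 0.0425 -0.1779  0.0957] turn 4.60
top (235, array([477.5, 104.9,  63.6,  31.3,  77.8, 130. ])) (814, array([466.2, 291.3, 119. ,  52.3, -16.8,  41.1]))
side (261, array([519.1,  87.4, 118.4,  88. , -12.9, 130.2])) (477, array([462.4, 290.5, 109.7,  56.7, -15.8,  42.3]))
```

View pics/b2.png

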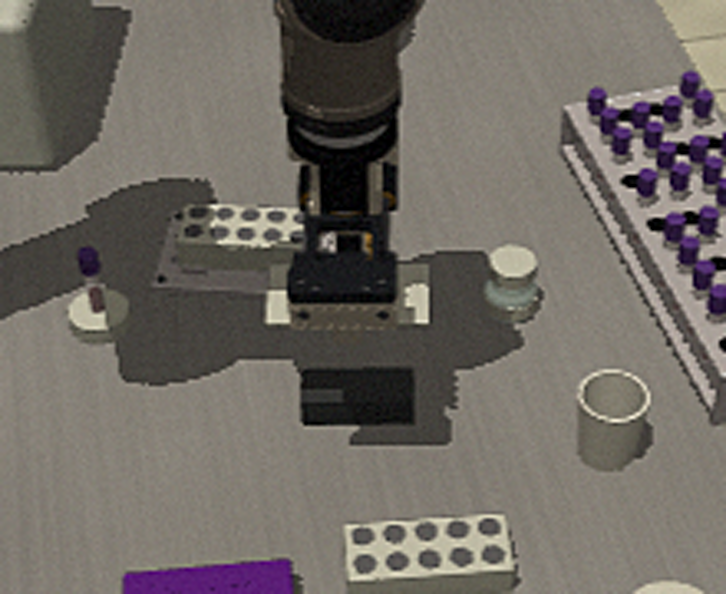

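The sheet is held level in the jaws (crop 266–430, 310). It sits about 1 mm off centre along its length. Moving over the dock.

```bash
python3 -c "
from h import *
plan((467.8,290.5,90),73.1)"
```

```text
t3.63 tcp [520.2  95.1 109.7] jawyaw -102.40 q [0.03 0.47 1.67 0.   1.   1.82] F [-0.4 -0.7 -0.7] w 63.2 tilt 0.23
  shift [ 0.0202 -0.1796  0.0931] turn 4.50
```

>>> step_arm:
  targets:
    - [[0.02,-0.18,0.093,4.5],[0.02,-0.18,0.093,4.5],[0.02,-0.18,0.093,4.5],[0.02,-0.18,0.093,4.5],[0.02,-0.18,0.093,4.5]]

```text
time: 4.05
tool_pos: [466.0, 292.5, 88.0]
tcp_rot: [0.296, 1.564, -3.14]
contact_force: [0.8, 0.1, 0.6]
grip_width: 63.3
```

>>> step_arm:
  targets:
    - [[0,0,0,0],[0,0,0,0],[0,0,0,0],[0,0,0,0],[0,0,0,0]]

```text
time: 4.47
tool_pos: [466.5, 291.1, 87.8]
tcp_rot: [0.347, 1.563, -3.092]
contact_force: [0.3, 0.2, -0.2]
grip_width: 63.3
```

```bash
cat >> h.py <<'E'
def uv(p,yaw):
    a=np.radians(yaw); return np.round([p[0]*np.cos(a)+p[1]*np.sin(a),-p[0]*np.sin(a)+p[1]*np.cos(a)],1)
def extent(c,ctr,yaw,rad,z0,z1):
    "extents along/across axis yaw, relative to ctr"
    W=cloud(c); m=(np.hypot(W[...,0]-ctr[0],W[...,1]-ctr[1])<rad)&(W[...,2]>z0)&(W[...,2]<z1); P=W[m][:,:2]-np.array(ctr[:2])
    a=np.radians(yaw); U=P@[np.cos(a),np.sin(a)]; V=P@[-np.sin(a),np.cos(a)]
    return len(U),np.percentile(U,[0.5,99.5]).round(1),np.percentile(V,[.5,99.5]).round(1)
E
python3 - <<'E'
from h import *
plan((467.8,290.5,70),73.1)
p=bot.get_obs()["tool_pos"]; z=p[2]+19
for n in("top","side"):
    c=cap(n); print(n,extent(c,p,-16.9,75,z-3,z+6),fit(cloud(c),c,p,75,z-3,z+6)); save(c,"c"+n)
plan((467.8,290.5,26),73.1)
E
```

```text
t4.47 tcp [466.5 291.1  87.8] jawyaw -107.02 q [0.42 0.54 1.63 0.   0.98 2.28] F [ 0.3  0.2 -0.2] w 63.3 tilt 0.44
  shift [ 0.0178  0.0001 -0.0016] turn -0.12
top (363, array([-60.6,  57.9]), array([-31.8,  30.3])) (363, array([464.9, 291.1, 119.2,  63.4, -17.1, 105.8]))
side (249, array([-58.3,  60.5]), array([-51.2,  31.9])) (249, array([469.7, 272.3, 130.9,  68.6,   8.9, 106.7]))
t4.57 tcp [466.6 291.3  88.1] jawyaw -107.02 q [0.42 0.54 1.63 0.   0.98 2.28] F [ 0.9 -0.6 -0.2] w 63.4 tilt 0.40
  shift [ 0.0621  0.0003 -0.0018] turn -0.12
```

>>> step_arm:
  targets:
    - [[0.02,0,-0.0005,-0.1],[0.035,0,-0.0005,-0.1],[0.05,0,-0.0005,-0.1],[0.05,0,-0.0005,-0.1],[0.05,0,-0.0005,-0.1]]

```text
time: 4.98
tool_pos: [466.6, 290.5, 37.9]
tcp_rot: [0.366, 1.562, -3.072]
contact_force: [-0.8, 1.4, 0.1]
grip_width: 63.3
```

```bash
python3 -c "
from h import *
plan((467,291,29),73.1)"
```

```text
t4.98 tcp [466.6 290.5  37.9] jawyaw -106.98 q [0.42 0.61 1.67 0.   0.87 2.28] F [-0.8  1.4  0.1] w 63.3 tilt 0.48
  shift [ 0.0089 -0.0006 -0.0003] turn -0.08
```

>>> step_arm:
  targets:
    - [[0.003,-0.0005,-0.0003,0],[0.006,-0.0005,-0.0003,0],[0.0085,-0.0005,-0.0003,0],[0.0085,-0.0005,-0.0003,0],[0.0085,-0.0005,-0.0003,0]]

```text
time: 5.4
tool_pos: [467.0, 290.9, 29.5]
tcp_rot: [0.359, 1.563, -3.079]
contact_force: [-0.6, -0.7, -0.4]
grip_width: 63.5
```

```bash
python3 -c "
from h import *
plan((467,291,28),73.1)"
```

```text
t5.40 tcp [467.  290.9  29.5] jawyaw -106.97 q [0.42 0.62 1.68 0.   0.85 2.28] F [-0.6 -0.7 -0.4] w 63.5 tilt 0.47
  shift [ 0.0015 -0.0001  0.0001] turn -0.07
```

>>> step_arm:
  targets:
    - [[0.001,0,0,0],[0.0015,0,0,0],[0.002,0,0,0],[0.0025,0,0,0],[0.0025,0,0,0]]

```text
time: 5.82
tool_pos: [467.3, 291.1, 28.6]
tcp_rot: [0.291, 1.564, 3.137]
contact_force: [-3.7, -2.2, 11.8]
grip_width: 63.1
```

>>> step_arm:
  targets:
    - [[-0.0005,0,0,0],[-0.0005,0,0,0],[-0.0005,0,0,0],[-0.0005,0,0,0],[-0.0005,0,0,0]]
  jaw: 0

```text
time: 6.23
tool_pos: [467.2, 291.0, 28.8]
tcp_rot: [0.317, 1.563, -3.121]
contact_force: [0.1, -0.2, -0.6]
grip_width: 90.0
```

>>> step_arm:
  targets:
    - [[-0.01,0,0,0],[-0.04,0,0,0],[-0.08,0,0,0],[-0.12,0,0,0],[-0.12,0,0,0]]

```text
time: 6.65
tool_pos: [472.0, 292.9, 157.3]
tcp_rot: [-2.074, 1.563, 0.772]
contact_force: [1.5, 1.1, 0.9]
grip_width: 91.7
```

```bash
python3 -c "
from h import *
plan((542.6,-75,130),82.7)"
```

```text
t6.65 tcp [472.  292.9 157.3] jawyaw -106.95 q [0.42 0.46 1.55 0.   1.13 2.28] F [1.5 1.1 0.9] w 91.7 tilt 0.46
  shift [ 0.0256  0.3315 -0.1748] turn -9.65
```

>>> step_arm:
  targets:
    - [[0.026,0.3315,-0.175,-9.65],[0.026,0.3315,-0.175,-9.65],[0.026,0.3315,-0.175,-9.65],[0.026,0.3315,-0.175,-9.65],[0.026,0.3315,-0.175,-9.65]]

```text
time: 7.07
tool_pos: [509.1, 89.0, 138.9]
tcp_rot: [-2.313, 1.562, 0.702]
contact_force: [-0.4, 0.1, -0.0]
grip_width: 91.9
```

```bash
python3 - <<'E'
from h import *
plan((542.6,-75,90),82.7)
p=(467,291)
for n in("top","side"):
    c=cap(n); W=cloud(c)
    for z0,z1 in((45,52),(12,24)): print(n,fit(W,c,p,75 if z0>20 else 100,z0,z1),extent(c,p,-16.9,75 if z0>20 else 100,z0,z1))
    save(c,"d"+n,(170,160,270,270) if n=="top" else (220,120,330,200),5)
a=cv2.imread("pics/dtop.png");b=cv2.imread("pics/dside.png");h=400
cv2.imwrite("pics/d.png",np.hstack([cv2.resize(i,(int(i.shape[1]*(h/i.shape[0])*.8),int(h*.8))) for i in(a,b)]))
E
```

```text
t7.07 tcp [509.1  89.  138.9] jawyaw -97.27 q [0.02 0.41 1.68 0.01 1.04 1.72] F [-0.4  0.1 -0. ] w 91.9 tilt 0.50
  shift [ 0.0481  0.1588 -0.0537] turn 0.03
top (769, array([465.7, 291.2, 119.3,  63.8, -16.8,  46.7])) (769, array([-60.7,  57.7]), array([-31.9,  31.4]))
top (140, array([464.4, 291. , 152.1,  97.5, -15.7,  14.3])) (140, array([-78.3,  72. ]), array([-49.3,  48. ]))
side (480, array([467.3, 289.7, 119.5,  69.5, -15.9,  47.6])) (480, array([-58.2,  60. ]), array([-35.6,  31.7]))
side (180, array([441.2, 276. , 142. ,  90.5, -35.3,  15.7])) (180, array([-75.8,  36.8]), array([-53.8,  24.3]))
```

View pics/d.png

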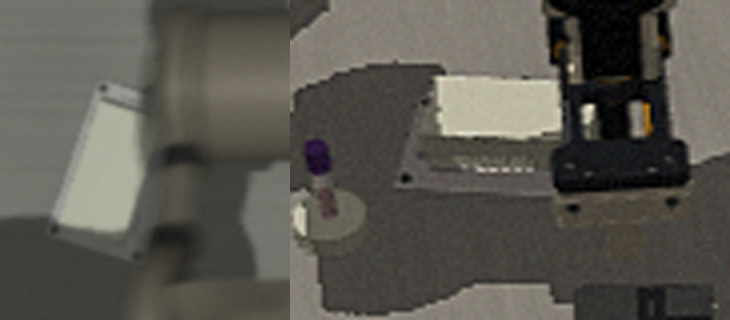

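The sheet lies flat on the tray. Its fit matches the tray's earlier fit within 0.5 mm and 0.2°. Going to the upper tray.

>>> step_arm:
  targets:
    - [[0.02,0.1588,-0.0537,0],[0.02,0.1588,-0.0537,0],[0.02,0.1588,-0.0537,0],[0.03,0.1588,-0.0537,0],[0.048,0.1588,-0.0537,0]]

```text
time: 7.58
tool_pos: [545.4, -84.0, 91.9]
tcp_rot: [-2.941, 1.557, 0.063]
contact_force: [1.2, 0.5, -0.5]
grip_width: 92.0
```

```bash
python3 -c "
from h import *
plan((543,-75,9),82.7)"
```

```text
t7.58 tcp [545.4 -84.   91.9] jawyaw -97.85 q [-0.29  0.53  1.64  0.01  0.96  1.41] F [ 1.2  0.5 -0.5] w 92.0 tilt 0.76
  shift [ 0.0829 -0.0083  0.0047] turn -0.55
```

>>> step_arm:
  targets:
    - [[0,-0.0083,0.0036,-0.5],[0,-0.0083,0.0036,-0.5],[0.03,-0.0083,0.0038,-0.5],[0.05,-0.0083,0.004,-0.5],[0.05,-0.0083,0.004,-0.5]]

```text
time: 8.0
tool_pos: [541.3, -72.7, 39.8]
tcp_rot: [-2.708, 1.562, 0.307]
contact_force: [-0.5, 0.7, -0.8]
grip_width: 92.1
```

```bash
python3 -c "
from h import *
plan((543,-75,9),82.7)"
```

```text
t8.00 tcp [541.3 -72.7  39.8] jawyaw -97.23 q [-0.28  0.59  1.7   0.01  0.85  1.42] F [-0.5  0.7 -0.8] w 92.1 tilt 0.49
  shift [ 0.0308  0.0021 -0.0017] turn 0.07
```

>>> step_arm:
  targets:
    - [[0.01,0.002,-0.0017,0],[0.02,0.002,-0.0017,0],[0.03,0.002,-0.0017,0],[0.0308,0.002,-0.0017,0],[0.0308,0.002,-0.0017,0]]

```text
time: 8.42
tool_pos: [542.8, -74.6, 8.7]
tcp_rot: [-2.649, 1.563, 0.367]
contact_force: [-0.4, -0.4, -0.5]
grip_width: 91.8
```

>>> step_arm:
  targets:
    - [[0,0,0,0],[0,0,0,0],[0,0,0,0],[0,0,0,0],[0,0,0,0]]
  jaw: 1

```text
time: 8.83
tool_pos: [543.0, -74.7, 9.0]
tcp_rot: [-2.689, 1.562, 0.327]
contact_force: [0.0, 1.1, 0.5]
grip_width: 62.9
```

>>> step_arm:
  targets:
    - [[0,0,0,0],[0,0,0,0],[0,0,0,0],[0,0,0,0],[0,0,0,0]]

```text
time: 9.25
tool_pos: [543.0, -74.8, 9.2]
tcp_rot: [-2.711, 1.562, 0.304]
contact_force: [-0.0, 0.8, 2.3]
grip_width: 52.0
```

>>> step_arm:
  targets:
    - [[-0.03,0,0,0],[-0.06,0,0,0],[-0.1,0,0,0],[-0.1,0,0,0],[-0.1,0,0,0]]

```text
time: 9.67
tool_pos: [543.4, -75.3, 111.1]
tcp_rot: [-2.91, 1.558, 0.106]
contact_force: [-0.3, 0.1, -1.9]
grip_width: 51.7
```

```bash
python3 -c "
from h import *
plan((467,291,115),73.2)"
```

```text
t9.67 tcp [543.4 -75.3 111.1] jawyaw -97.22 q [-0.28  0.5   1.63  0.01  1.01  1.41] F [-0.3  0.1 -1.9] w 51.7 tilt 0.73
  shift [-0.0044 -0.3538  0.1218] turn 9.58
```

>>> step_arm:
  targets:
    - [[-0.0044,-0.354,0.122,9.6],[-0.0044,-0.354,0.122,9.6],[-0.0044,-0.354,0.122,9.6],[-0.0044,-0.354,0.122,9.6],[-0.0044,-0.354,0.122,9.6]]

```text
time: 10.08
tool_pos: [498.8, 127.9, 110.5]
tcp_rot: [-2.733, 1.562, 0.115]
contact_force: [1.3, 0.1, -1.9]
grip_width: 51.7
```

```bash
python3 -c "
from h import *
plan((467,291,110),73.2)"
```

```text
t10.08 tcp [498.8 127.9 110.5] jawyaw -106.87 q [0.1  0.45 1.72 0.   0.97 1.97] F [ 1.3  0.1 -1.9] w 51.7 tilt 0.51
  shift [ 0.0003 -0.1469  0.0778] turn -0.07
```

>>> step_arm:
  targets:
    - [[0.0,-0.147,0.078,0],[0.0,-0.147,0.078,0],[0.0,-0.147,0.078,0],[0.0,-0.147,0.078,0],[0.0,-0.147,0.078,0]]

```text
time: 10.5
tool_pos: [463.6, 297.0, 108.3]
tcp_rot: [-2.478, 1.565, 0.374]
contact_force: [-0.6, -0.6, -2.0]
grip_width: 52.0
```

>>> step_arm:
  targets:
    - [[0,0,0,0],[0,0,0,0],[0,0,0,0],[0,0,0,0],[0,0,0,0]]

```text
time: 10.92
tool_pos: [464.1, 295.7, 108.1]
tcp_rot: [-2.507, 1.565, 0.344]
contact_force: [0.6, 0.2, -2.3]
grip_width: 51.8
```

```bash
python3 - <<'E'
from h import *
plan((467,291,66),73.2)
p=bot.get_obs()["tool_pos"]; z=p[2]+23
for n in("top","side"):
    c=cap(n); print(n,extent(c,p,-16.9,75,z-4,z+4),fit(cloud(c),c,p,75,z-4,z+4)); save(c,"e"+n)
E
```

```text
t10.92 tcp [464.1 295.7 108.1] jawyaw -106.66 q [ 0.43  0.51  1.62 -0.    1.01  2.29] F [ 0.6  0.2 -2.3] w 51.8 tilt 0.32
  shift [ 0.0421  0.0038 -0.004 ] turn 0.14
top (384, array([-59.4,  59. ]), array([-26.5,  25.1])) (384, array([463.5, 295.2, 119.3,  51.7, -16.6, 129.9]))
side (199, array([-57.7,  61.6]), array([-45.4,  24.5])) (199, array([465.3, 279.9, 123.5,  59.8,   2.2, 131.2]))
```

```bash
python3 -c "
from h import *
plan((466.1,291.3,66),73.05)"
```

```text
t11.02 tcp [464.  296.  108.3] jawyaw -106.65 q [ 0.43  0.51  1.62 -0.    1.01  2.29] F [ 1.3 -0.4 -1.3] w 51.7 tilt 0.34
  shift [ 0.0423  0.0041 -0.0031] turn 0.30
```

>>> step_arm:
  targets:
    - [[0.01,0.004,-0.003,0.3],[0.025,0.004,-0.003,0.3],[0.042,0.004,-0.003,0.3],[0.042,0.004,-0.003,0.3],[0.042,0.004,-0.003,0.3]]

```text
time: 11.43
tool_pos: [465.5, 290.6, 65.3]
tcp_rot: [-2.531, 1.567, 0.314]
contact_force: [-0.2, -0.1, -2.0]
grip_width: 52.0
```

```bash
python3 -c "
from h import *
plan((466.1,291.3,57.5),73.05)"
```

```text
t11.43 tcp [465.5 290.6  65.3] jawyaw -106.99 q [ 0.42  0.56  1.66 -0.    0.91  2.29] F [-0.2 -0.1 -2. ] w 52.0 tilt 0.20
  shift [ 0.0079 -0.0008 -0.0003] turn -0.04
```

>>> step_arm:
  targets:
    - [[0.003,-0.0008,-0.0003,0],[0.005,-0.0008,-0.0003,0],[0.0075,-0.0008,-0.0003,0],[0.0075,-0.0008,-0.0003,0],[0.0075,-0.0008,-0.0003,0]]

```text
time: 11.85
tool_pos: [466.2, 291.3, 58.0]
tcp_rot: [-2.532, 1.567, 0.314]
contact_force: [0.1, 0.3, -1.9]
grip_width: 51.7
```

>>> step_arm:
  targets:
    - [[0.0008,0,0,0],[0.0013,0,0,0],[0.0018,0,0,0],[0.0023,0,0,0],[0.0023,0,0,0]]

```text
time: 12.27
tool_pos: [466.2, 291.4, 56.2]
tcp_rot: [-2.517, 1.567, 0.328]
contact_force: [-1.5, -0.5, 2.9]
grip_width: 52.1
```

>>> step_arm:
  targets:
    - [[0,0,0,0],[0,0,0,0],[0,0,0,0],[0,0,0,0],[0,0,0,0]]
  jaw: 0

```text
time: 12.68
tool_pos: [466.2, 291.4, 56.1]
tcp_rot: [-2.514, 1.567, 0.332]
contact_force: [-0.3, 0.5, 0.2]
grip_width: 81.0
```

>>> step_arm:
  targets:
    - [[-0.01,0,0,0],[-0.04,0,0,0],[-0.08,0,0,0],[-0.12,0,0,0],[-0.14,0,0,0]]

```text
time: 13.1
tool_pos: [467.1, 292.0, 201.8]
tcp_rot: [-2.461, 1.559, 0.385]
contact_force: [0.6, 1.0, 0.6]
grip_width: 91.8
```

```bash
python3 -c "
from h import *
plan((475,-261.8,200),100)
plan((475,-261.8,200),10)"
```

```text
t13.10 tcp [467.1 292.  201.8] jawyaw -106.97 q [ 0.42  0.4   1.5  -0.    1.22  2.29] F [0.6 1.  0.6] w 91.8 tilt 0.65
  shift [-4.000e-04  5.273e-01 -1.692e-01] turn -26.97
t13.10 tcp [467.1 292.  201.8] jawyaw -106.97 q [ 0.42  0.4   1.5  -0.    1.22  2.29] F [0.6 1.  0.6] w 91.8 tilt 0.65
  shift [-4.000e-04  5.273e-01 -1.692e-01] turn 63.03
```

>>> step_arm:
  targets:
    - [[0,0.527,-0.169,-27],[0,0.527,-0.169,-27],[0,0.527,-0.169,-27],[0,0.527,-0.169,-27],[0,0.527,-0.169,-27]]

```text
time: 13.52
tool_pos: [469.2, 99.2, 198.3]
tcp_rot: [-2.953, 1.558, 0.371]
contact_force: [1.7, -0.7, -0.5]
grip_width: 91.5
```

```bash
python3 - <<'E'
from h import *
plan((475,-261.8,180),100)
p=(467,291)
for n in("top","side"):
    c=cap(n); W=cloud(c)
    print(n,fit(W,c,p,75,73,84),extent(c,p,-16.9,75,73,84)); print("  sheet",fit(W,c,p,75,43,50),extent(c,p,-16.9,75,43,50))
    m=np.hypot(W[...,0]-483.4,W[...,1]+308)<28; print("  hub z",np.nanpercentile(W[m][:,2],[50,95,100]))
    save(c,"f"+n,(170,160,270,260) if n=="top" else (220,110,330,200),4)
a=cv2.imread("pics/ftop.png");b=cv2.imread("pics/fside.png")
cv2.imwrite("pics/f.png",np.hstack([cv2.resize(i,(390,360)) for i in(a,b)]))
E
```

```text
t13.52 tcp [469.2  99.2 198.3] jawyaw -79.58 q [0.05 0.28 1.7  0.   1.15 1.43] F [ 1.7 -0.7 -0.5] w 91.5 tilt 0.73
  shift [0.0167 0.3561 0.0598] turn 0.42
top (614, array([465.5, 291. , 119.6,  52.2, -17. ,  78.3])) (614, array([-61.,  57.]), array([-25.7,  25.5]))
  sheet None (19, array([-60.3, -40.7]), array([-31.4, -24.8]))
  hub z [54.48108537 88.81237937 94.05375034]
side (247, array([437.8, 297.1,  57.2,  55.4, -15. ,  79.3])) (247, array([-58.,  -1.]), array([-29.4,  24.2]))
  sheet (72, array([436.7, 269.9,  71. ,  13.9, -20. ,  46.6])) (72, array([-58.2,  11.5]), array([-34.8, -21.4]))
  hub z [57.18659931 89.02156416 94.19850545]
```

View pics/f.png

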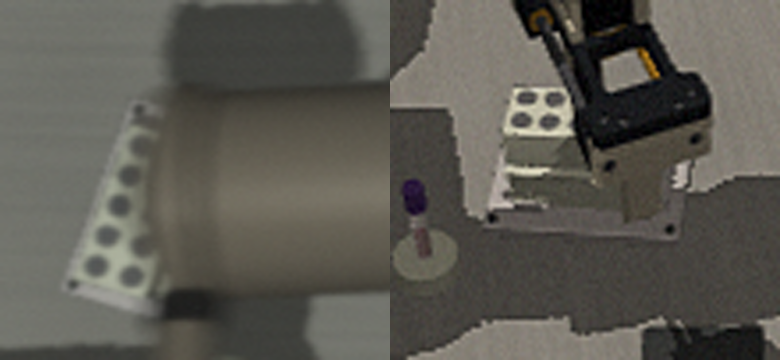

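The upper tray is on the sheet at z≈79, within 0.5 mm and 0.2° of the sheet. On to the valve.

>>> step_arm:
  targets:
    - [[0.017,0.356,0.06,0.4],[0.017,0.356,0.06,0.4],[0.017,0.356,0.06,0.4],[0.017,0.356,0.06,0.4],[0.017,0.356,0.06,0.4]]
  jaw: 0.5

```text
time: 14.03
tool_pos: [470.3, -109.1, 188.4]
tcp_rot: [-3.111, 1.558, 0.193]
contact_force: [0.7, -0.0, -0.3]
grip_width: 63.2
```

```bash
python3 -c "
from h import *
plan((475,-261.5,170),100)"
```

```text
t14.03 tcp [ 470.3 -109.1  188.4] jawyaw -80.67 q [-0.39  0.3   1.71  0.01  1.13  1.01] F [ 0.7 -0.  -0.3] w 63.2 tilt 0.74
  shift [0.0181 0.1512 0.0203] turn -0.67
```

>>> step_arm:
  targets:
    - [[0.018,0.151,0.02,-0.6],[0.018,0.151,0.02,-0.6],[0.018,0.151,0.02,-0.6],[0.018,0.151,0.02,-0.6],[0.018,0.151,0.02,-0.6]]

```text
time: 14.45
tool_pos: [475.4, -266.1, 169.8]
tcp_rot: [3.012, 1.558, 0.039]
contact_force: [-1.4, 0.2, 0.7]
grip_width: 46.1
```

>>> step_arm:
  targets:
    - [[0,0,0,0],[0,0,0,0],[0,0,0,0],[0,0,0,0],[0,0,0,0]]

```text
time: 14.87
tool_pos: [475.7, -264.9, 170.2]
tcp_rot: [3.006, 1.557, 0.035]
contact_force: [0.5, 0.3, -0.8]
grip_width: 45.7
```

```bash
python3 - <<'E'
from h import *
plan((475,-261.5,96),100)
c=cap("side"); W=cloud(c)
print(fit(W,c,(475,-261.5),28,120,140)); save(c,"g",(240,230,420,390),4)
E
```

```text
t14.87 tcp [ 475.7 -264.9  170.2] jawyaw -80.26 q [-0.65  0.42  1.57  0.01  1.14  0.74] F [ 0.5  0.3 -0.8] w 45.7 tilt 0.77
  shift [ 0.0742 -0.0036  0.0011] turn -0.26
None
```

View pics/g.png

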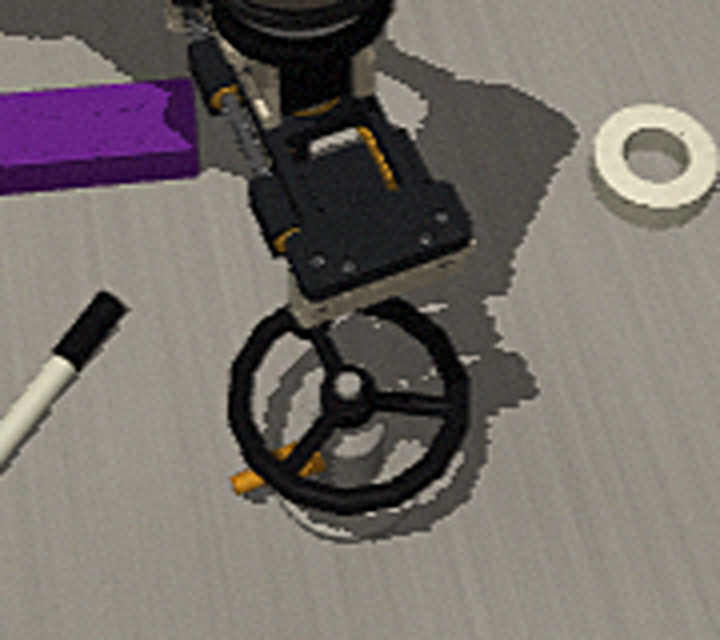

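The wheel is clear (hub at crop 348,390), and the handle is hidden behind the gripper as expected. Descending onto it.

>>> step_arm:
  targets:
    - [[0,-0.003,0.001,0],[0.02,-0.003,0.001,0],[0.045,-0.003,0.001,0],[0.074,-0.003,0.001,0],[0.074,-0.003,0.001,0]]

```text
time: 15.33
tool_pos: [472.6, -259.8, 91.7]
tcp_rot: [-2.563, 1.562, 0.749]
contact_force: [-0.2, 0.7, -0.1]
grip_width: 46.4
```

>>> step_arm:
  targets:
    - [[0,0,0,0],[0,0,0,0],[0,0,0,0],[0,0,0,0],[0,0,0,0]]
  jaw: 1

```text
time: 15.75
tool_pos: [473.7, -261.4, 93.2]
tcp_rot: [-3.111, 1.561, 0.201]
contact_force: [0.4, -3.9, 0.1]
grip_width: 21.1
```

>>> step_arm:
  targets:
    - [[0,0,0,0],[0,0,0,0],[0,0,0,0],[0,0,0,0],[0,0,0,0]]

```text
time: 16.17
tool_pos: [473.7, -261.5, 93.4]
tcp_rot: [-3.127, 1.561, 0.185]
contact_force: [0.3, -1.8, -3.7]
grip_width: 21.2
```

```bash
cat > circ.py <<'E'
# usage: circ.py cx cy step_deg n  -> rows (tool shifts, m) along the circle from present angle
from h import *
import sys
cx,cy,st,n=map(float,sys.argv[1:5]); o=bot.get_obs(); p=np.array(o["tool_pos"]); Rt=R.from_euler("xyz",o["tcp_rot"]).as_matrix()
th=np.degrees(np.arctan2(p[1]-cy,p[0]-cx)); start=float(sys.argv[5]) if len(sys.argv)>5 else th; r=float(sys.argv[6]) if len(sys.argv)>6 else 48; z=float(sys.argv[7]) if len(sys.argv)>7 else p[2]
print("t%.2f p %s r %.1f th %.1f F %s w %.1f q6 %.2f"%(o["time"],p.round(1),np.hypot(p[0]-cx,p[1]-cy),th,np.round(o["contact_force"],1),o["grip_width"],o["joint_positions"][5]))
for i in range(1,int(n)+1):
    a=np.radians(start+st*min(i,n)); d=Rt.T@(np.array([cx+r*np.cos(a),cy+r*np.sin(a),z])-p)/1000
    print([*d.round(4).tolist(),0])
E
python3 circ.py 483.4 -308.8 -20 5
```

```text
t16.17 p [ 473.7 -261.5   93.4] r 48.3 th 101.6 F [ 0.3 -1.8 -3.7] w 21.2 q6 0.74
[0.0002, 0.0026, -0.0165, 0]
[0.0003, 0.0105, -0.0312, 0]
[0.0004, 0.0229, -0.0423, 0]
[0.0005, 0.0384, -0.0485, 0]
[0.0005, 0.0551, -0.049, 0]
```

The handle is gripped (w 21.2, r 48.3 from the axis). I'll go clockwise in small bounded moves, so that meeting the stop stays gentle.

```bash
cat > batch.py <<'E'
# batch.py cx cy step ncalls : one chord per call, re-based on the ideal circle
from h import *
import sys
cx,cy,st,n=map(float,sys.argv[1:5]); o=bot.get_obs(); p=np.array(o["tool_pos"]); Rt=R.from_euler("xyz",o["tcp_rot"]).as_matrix()
th=np.degrees(np.arctan2(p[1]-cy,p[0]-cx)); print("t%.2f p %s r %.1f th %.1f F %s"%(o["time"],p.round(1),np.hypot(p[0]-cx,p[1]-cy),th,np.round(o["contact_force"],1)))
pt=lambda a:np.array([cx+48*np.cos(np.radians(a)),cy+48*np.sin(np.radians(a))])
q=p[:2]
for i in range(1,int(n)+1):
    a=pt(th+st*i); print([round(x,4) for x in (Rt[:2].T@(a-q)/1000)[1:]], "-> th %.0f"%(th+st*i),a.round(1)); q=a
E
python3 batch.py 483.4 -308.8 -12 6
```

```text
t16.17 p [ 473.7 -261.5   93.4] r 48.3 th 101.6 F [ 0.3 -1.8 -3.7]
[np.float64(0.001), np.float64(-0.01)] -> th 90 [ 483.8 -260.8]
[np.float64(0.0028), np.float64(-0.0096)] -> th 78 [ 493.7 -261.9]
[np.float64(0.0047), np.float64(-0.0088)] -> th 66 [ 503.3 -265.1]
[np.float64(0.0065), np.float64(-0.0077)] -> th 54 [ 511.9 -270.2]
[np.float64(0.0079), np.float64(-0.0061)] -> th 42 [ 519.3 -277. ]
[np.float64(0.009), np.float64(-0.0044)] -> th 30 [ 525.2 -285.1]
```

>>> step_arm:
  targets:
    - [[0,0.0003,-0.0033,0],[0,0.0006,-0.0066,0],[0,0.001,-0.01,0],[0,0.001,-0.01,0],[0,0.001,-0.01,0]]

```text
time: 16.58
tool_pos: [484.4, -260.7, 93.4]
tcp_rot: [3.141, 1.56, 0.17]
contact_force: [1.9, -0.8, -5.6]
grip_width: 21.1
```

>>> step_arm:
  targets:
    - [[0,0.0009,-0.0032,0],[0,0.0018,-0.0064,0],[0,0.0028,-0.0096,0],[0,0.0028,-0.0096,0],[0,0.0028,-0.0096,0]]

```text
time: 17.0
tool_pos: [494.9, -262.2, 93.4]
tcp_rot: [3.072, 1.559, 0.102]
contact_force: [0.4, -3.1, -7.1]
grip_width: 21.0
```

>>> step_arm:
  targets:
    - [[0,0.0015,-0.0029,0],[0,0.0031,-0.0058,0],[0,0.0047,-0.0088,0],[0,0.0047,-0.0088,0],[0,0.0047,-0.0088,0]]

```text
time: 17.42
tool_pos: [504.8, -265.9, 93.4]
tcp_rot: [2.996, 1.559, 0.025]
contact_force: [-0.7, -5.2, -6.7]
grip_width: 21.3
```

```bash
python3 batch.py 483.4 -308.8 -12 5
```

```text
t17.42 p [ 504.8 -265.9   93.4] r 47.9 th 63.5 F [-0.7 -5.2 -6.7]
[np.float64(0.0067), np.float64(-0.0075)] -> th 52 [ 513.3 -271.2]
[np.float64(0.0081), np.float64(-0.0059)] -> th 40 [ 520.4 -278.3]
[np.float64(0.0092), np.float64(-0.004)] -> th 28 [ 526.  -286.6]
[np.float64(0.0098), np.float64(-0.002)] -> th 16 [ 529.7 -296. ]
[np.float64(0.01), np.float64(0.0)] -> th 4 [ 531.3 -305.9]
```

>>> step_arm:
  targets:
    - [[0.0005,0.0022,-0.0025,0],[0.0005,0.0044,-0.005,0],[0.0005,0.0067,-0.0075,0],[0.0005,0.0067,-0.0075,0],[0.0005,0.0067,-0.0075,0]]

```text
time: 17.83
tool_pos: [513.9, -272.0, 93.3]
tcp_rot: [2.902, 1.557, -0.069]
contact_force: [-1.9, -5.2, -1.8]
grip_width: 21.3
```

>>> step_arm:
  targets:
    - [[0,0.0027,-0.002,0],[0,0.0054,-0.004,0],[0,0.0081,-0.0059,0],[0,0.0081,-0.0059,0],[0,0.0081,-0.0059,0]]

```text
time: 18.25
tool_pos: [521.1, -279.5, 93.3]
tcp_rot: [2.867, 1.558, -0.104]
contact_force: [-3.6, -4.0, -2.5]
grip_width: 21.5
```

>>> step_arm:
  targets:
    - [[0,0.003,-0.0013,0],[0,0.006,-0.0026,0],[0,0.0092,-0.004,0],[0,0.0092,-0.004,0],[0,0.0092,-0.004,0]]

```text
time: 18.67
tool_pos: [526.5, -288.6, 93.3]
tcp_rot: [2.824, 1.558, -0.147]
contact_force: [-3.9, -3.4, -1.3]
grip_width: 21.3
```

>>> step_arm:
  targets:
    - [[0,0.0033,-0.0006,0],[0,0.0066,-0.0013,0],[0,0.0098,-0.002,0],[0,0.0098,-0.002,0],[0,0.0098,-0.002,0]]

```text
time: 19.08
tool_pos: [529.9, -298.7, 93.3]
tcp_rot: [2.788, 1.559, -0.183]
contact_force: [-6.1, -2.3, -0.2]
grip_width: 21.9
```

>>> step_arm:
  targets:
    - [[0,0.0033,0,0],[0,0.0066,0,0],[0,0.01,0,0],[0,0.01,0,0],[0,0.01,0,0]]

```text
time: 19.5
tool_pos: [530.0, -299.9, 93.1]
tcp_rot: [-2.096, 1.557, 1.217]
contact_force: [-9.3, 30.2, 14.3]
grip_width: 21.4
```

```bash
python3 batch.py 483.4 -308.8 -12 5
```

```text
t19.50 p [ 530.  -299.9   93.1] r 47.5 th 10.9 F [-9.3 30.2 14.3]
[np.float64(0.01), np.float64(0.0003)] -> th -1 [ 531.4 -309.8]
[np.float64(0.0096), np.float64(0.0029)] -> th -13 [ 530.1 -319.7]
[np.float64(0.0088), np.float64(0.0049)] -> th -25 [ 526.9 -329.2]
[np.float64(0.0076), np.float64(0.0066)] -> th -37 [ 521.7 -337.8]
[np.float64(0.006), np.float64(0.008)] -> th -49 [ 514.8 -345.1]
```

The stop is met at about th = 11° (30 N, no more travel). I'll relax the push and fit the circle.

>>> step_arm:
  targets:
    - [[0,0,0,0],[0,0,0,0],[0,0,0,0],[0,0,0,0],[0,0,0,0]]

```text
time: 19.92
tool_pos: [530.0, -299.4, 93.3]
tcp_rot: [-2.034, 1.556, 1.28]
contact_force: [-7.3, 2.7, 1.8]
grip_width: 20.7
```

>>> step_arm:
  targets:
    - [[0,0.0015,0,0],[0,0.0015,0,0],[0,0.0015,0,0],[0,0.0015,0,0],[0,0.0015,0,0]]

```text
time: 20.33
tool_pos: [529.9, -299.4, 93.3]
tcp_rot: [-1.899, 1.554, 1.415]
contact_force: [-6.0, 5.6, 2.4]
grip_width: 21.4
```

```bash
python3 - <<'E'
from h import *
from scipy.optimize import least_squares as ls
P=np.array([[473.7,-261.5],[484.4,-260.7],[494.9,-262.2],[504.8,-265.9],[513.9,-272],[521.1,-279.5],[526.5,-288.6],[529.9,-298.7]])
for r in(48,None):
    f=(lambda x:np.hypot(*(P-x[:2]).T)-(r or x[2])); s=ls(f,[483,-309,48]); print(s.x.round(1),f(s.x).round(1))
plan((530,-299.9,93))
E
```

```text
[ 482.9 -308.6   48. ] [ 0. -0. -0.  0. -0.  0. -0.  0.]
[ 482.9 -308.7   48.1] [ 0. -0. -0.  0. -0.  0. -0.  0.]
t20.33 tcp [ 529.9 -299.4   93.3] jawyaw -80.11 q [-0.65  0.62  1.45  0.02  1.08  0.74] F [-6.   5.6  2.4] w 21.4 tilt 0.97
  shift [ 0.0003  0.0005 -0.    ] turn 0.00
```

```bash
cat > quad.py <<'E'
from h import *
import sys
cx,cy=482.9,-308.6; o=bot.get_obs(); p=np.array(o["tool_pos"]); Rt=R.from_euler("xyz",o["tcp_rot"]).as_matrix()
th=np.degrees(np.arctan2(p[1]-cy,p[0]-cx)); print("t%.2f p %s r %.1f th %.2f F %s w %.1f"%(o["time"],p.round(1),np.hypot(p[0]-cx,p[1]-cy),th,np.round(o["contact_force"],1),o["grip_width"]))
pt=lambda a:np.array([cx+48*np.cos(np.radians(a)),cy+48*np.sin(np.radians(a))])
g=[float(x) for x in sys.argv[1:]]  # call goal angles
q,s=p[:2],th
for e in g:
    d=(e-s+180)%360-180 if abs(e-s)>180 else e-s
    print("to",e,[[0]+[float(round(x,4)) for x in (Rt[:2].T@(pt(s+d*f)-q)/1000)[1:]]+[0] for f in(.25,.5,.75,1)]); q,s=pt(e),e
E
python3 quad.py 101 191 281 371
```

```text
t20.33 p [ 529.9 -299.4   93.3] r 47.9 th 11.07 F [-6.   5.6  2.4] w 21.4
to 101.0 [[0, -0.0183, 0.0039, 0], [0, -0.0336, 0.0146, 0], [0, -0.0437, 0.0304, 0], [0, -0.047, 0.0488, 0]]
to 191.0 [[0, 0.004, 0.0183, 0], [0, 0.0147, 0.0337, 0], [0, 0.0305, 0.0438, 0], [0, 0.0489, 0.0471, 0]]
to 281.0 [[0, 0.0183, -0.004, 0], [0, 0.0337, -0.0147, 0], [0, 0.0438, -0.0305, 0], [0, 0.0471, -0.0489, 0]]
to 371.0 [[0, -0.004, -0.0183, 0], [0, -0.0147, -0.0337, 0], [0, -0.0305, -0.0438, 0], [0, -0.0489, -0.0471, 0]]
```

>>> step_arm:
  targets:
    - [[0,-0.0183,0.0039,0],[0,-0.0336,0.0146,0],[0,-0.0437,0.0304,0],[0,-0.047,0.0488,0],[0,-0.047,0.0488,0]]

```text
time: 20.75
tool_pos: [472.4, -261.6, 93.5]
tcp_rot: [-1.896, 1.554, 1.418]
contact_force: [-1.4, -0.2, -8.8]
grip_width: 21.5
```

```bash
python3 quad.py 191 281
```

```text
t20.75 p [ 472.4 -261.6   93.5] r 48.2 th 102.60 F [-1.4 -0.2 -8.8] w 21.5
to 191.0 [[0, 0.0046, 0.0179, 0], [0, 0.0153, 0.0328, 0], [0, 0.0309, 0.0425, 0], [0, 0.0491, 0.0457, 0]]
to 281.0 [[0, 0.0183, -0.004, 0], [0, 0.0337, -0.0147, 0], [0, 0.0438, -0.0305, 0], [0, 0.0471, -0.0489, 0]]
```

Tracking is good. I'll run the next two quadrants together.

>>> step_arm:
  targets:
    - [[0.0003,0.0046,0.0179,0],[0.0003,0.0153,0.0328,0],[0.0003,0.0309,0.0425,0],[0.0003,0.0491,0.0457,0],[0.0003,0.0491,0.0457,0]]

```text
time: 21.17
tool_pos: [436.7, -321.9, 93.2]
tcp_rot: [-2.181, 1.558, 1.132]
contact_force: [-5.7, -3.4, 7.5]
grip_width: 21.5
```

>>> step_arm:
  targets:
    - [[0,0.0183,-0.004,0],[0,0.0337,-0.0147,0],[0,0.0438,-0.0305,0],[0,0.0471,-0.0489,0],[0,0.0471,-0.0489,0]]

```text
time: 21.58
tool_pos: [496.0, -354.8, 93.1]
tcp_rot: [-2.006, 1.55, 1.309]
contact_force: [-3.2, 17.3, 10.6]
grip_width: 21.3
```

```bash
python3 quad.py 371 461
```

```text
t21.58 p [ 496.  -354.8   93.1] r 48.0 th -74.17 F [-3.2 17.3 10.6] w 21.3
to 371.0 [[0, -0.0051, -0.017, 0], [0, -0.0159, -0.031, 0], [0, -0.0312, -0.0401, 0], [0, -0.0487, -0.043, 0]]
to 461.0 [[0, -0.0183, 0.004, 0], [0, -0.0337, 0.0147, 0], [0, -0.0438, 0.0305, 0], [0, -0.0471, 0.0489, 0]]
```

>>> step_arm:
  targets:
    - [[-0.0004,-0.0051,-0.017,0],[-0.0004,-0.0159,-0.031,0],[-0.0004,-0.0312,-0.0401,0],[-0.0004,-0.0487,-0.043,0],[-0.0004,-0.0487,-0.043,0]]

```text
time: 22.0
tool_pos: [529.0, -296.1, 93.5]
tcp_rot: [-1.773, 1.548, 1.544]
contact_force: [-5.3, 0.3, -9.5]
grip_width: 21.4
```

```bash
python3 quad.py 101 191
```

```text
t22.00 p [ 529.  -296.1   93.5] r 47.8 th 15.15 F [-5.3  0.3 -9.5] w 21.4
to 101.0 [[0, -0.0172, 0.0046, 0], [0, -0.0314, 0.0155, 0], [0, -0.0407, 0.0308, 0], [0, -0.0437, 0.0484, 0]]
to 191.0 [[0, 0.004, 0.0183, 0], [0, 0.0146, 0.0337, 0], [0, 0.0304, 0.0438, 0], [0, 0.0488, 0.0472, 0]]
```

One turn is done. Now the second.

>>> step_arm:
  targets:
    - [[0.0003,-0.0172,0.0046,0],[0.0003,-0.0314,0.0155,0],[0.0003,-0.0407,0.0308,0],[0.0003,-0.0437,0.0484,0],[0.0003,-0.0437,0.0484,0]]

```text
time: 22.42
tool_pos: [472.4, -261.5, 93.5]
tcp_rot: [-1.75, 1.548, 1.567]
contact_force: [-1.2, 0.8, -9.1]
grip_width: 21.2
```

```bash
python3 quad.py 191 281
```

```text
t22.42 p [ 472.4 -261.5   93.5] r 48.3 th 102.51 F [-1.2  0.8 -9.1] w 21.2
to 191.0 [[0, 0.0046, 0.0179, 0], [0, 0.0153, 0.0329, 0], [0, 0.0309, 0.0427, 0], [0, 0.049, 0.0459, 0]]
to 281.0 [[0, 0.0183, -0.004, 0], [0, 0.0337, -0.0146, 0], [0, 0.0438, -0.0304, 0], [0, 0.0472, -0.0488, 0]]
```

>>> step_arm:
  targets:
    - [[0.0003,0.0046,0.0179,0],[0.0003,0.0153,0.0329,0],[0.0003,0.0309,0.0427,0],[0.0003,0.049,0.0459,0],[0.0003,0.049,0.0459,0]]

```text
time: 22.83
tool_pos: [436.6, -321.8, 93.2]
tcp_rot: [-1.89, 1.553, 1.426]
contact_force: [-7.9, -3.8, 8.6]
grip_width: 21.4
```

```bash
python3 quad.py -79 -14
```

```text
t22.83 p [ 436.6 -321.8   93.2] r 48.2 th -164.07 F [-7.9 -3.8  8.6] w 21.4
to -79.0 [[0, 0.017, -0.0052, 0], [0, 0.0309, -0.0161, 0], [0, 0.04, -0.0313, 0], [0, 0.043, -0.0488, 0]]
to -14.0 [[0, -0.0022, -0.0134, 0], [0, -0.008, -0.0257, 0], [0, -0.017, -0.0358, 0], [0, -0.0285, -0.043, 0]]
```

>>> step_arm:
  targets:
    - [[0,0.017,-0.0052,0],[0,0.0309,-0.0161,0],[0,0.04,-0.0313,0],[0,0.043,-0.0488,0],[0,0.043,-0.0488,0]]

```text
time: 23.25
tool_pos: [496.1, -354.6, 93.2]
tcp_rot: [-2.056, 1.551, 1.261]
contact_force: [0.6, 5.3, 3.9]
grip_width: 21.2
```

```bash
python3 quad.py -9
```

```text
t23.25 p [ 496.1 -354.6   93.2] r 47.8 th -74.04 F [0.6 5.3 3.9] w 21.2
to -9.0 [[0, -0.0031, -0.0132, 0], [0, -0.01, -0.0249, 0], [0, -0.0198, -0.0342, 0], [0, -0.0319, -0.0404, 0]]
```

>>> step_arm:
  targets:
    - [[0,-0.0031,-0.0132,0],[0,-0.01,-0.0249,0],[0,-0.0198,-0.0342,0],[0,-0.0319,-0.0404,0],[0,-0.0319,-0.0404,0]]

```text
time: 23.67
tool_pos: [530.4, -313.3, 93.4]
tcp_rot: [-1.878, 1.549, 1.44]
contact_force: [-4.4, 2.5, -3.0]
grip_width: 21.1
```

```bash
python3 quad.py 10.5
```

```text
t23.67 p [ 530.4 -313.3   93.4] r 47.7 th -5.60 F [-4.4  2.5 -3. ] w 21.1
to 10.5 [[0, -0.0032, -0.0011, 0], [0, -0.0065, -0.0016, 0], [0, -0.0099, -0.002, 0], [0, -0.0132, -0.0021, 0]]
```

>>> step_arm:
  targets:
    - [[0,-0.0032,-0.0009,0],[0,-0.0065,-0.0014,0],[0,-0.0099,-0.0017,0],[0,-0.013,-0.0018,0],[0,-0.013,-0.0018,0]]

```text
time: 24.08
tool_pos: [529.9, -300.0, 93.4]
tcp_rot: [-1.831, 1.549, 1.488]
contact_force: [-5.6, -0.4, -1.7]
grip_width: 21.2
```

>>> step_arm:
  targets:
    - [[0,0,0,0],[0,0,0,0],[0,0,0,0],[0,0,0,0],[0,0,0,0]]

```text
time: 24.5
tool_pos: [529.9, -300.0, 93.3]
tcp_rot: [-1.778, 1.549, 1.541]
contact_force: [-6.5, 0.5, -0.4]
grip_width: 21.2
```

```bash
python3 quad.py 11.07
```

```text
t24.50 p [ 529.9 -300.    93.3] r 47.8 th 10.36 F [-6.5  0.5 -0.4] w 21.2
to 11.07 [[0, -0.0001, -0.0002, 0], [0, -0.0003, -0.0002, 0], [0, -0.0004, -0.0002, 0], [0, -0.0006, -0.0002, 0]]
```

>>> step_arm:
  targets:
    - [[0,-0.0004,0,0],[0,-0.0008,0,0],[0,-0.0008,0,0],[0,-0.0008,0,0],[0,-0.0008,0,0]]

```text
time: 24.92
tool_pos: [529.9, -299.9, 93.4]
tcp_rot: [-1.751, 1.55, 1.568]
contact_force: [-5.1, -2.2, -1.2]
grip_width: 21.5
```

>>> step_arm:
  targets:
    - [[0,0,0,0],[0,0,0,0],[0,0,0,0],[0,0,0,0],[0,0,0,0]]

```text
time: 25.33
tool_pos: [529.9, -300.1, 93.3]
tcp_rot: [-1.704, 1.55, 1.615]
contact_force: [-5.7, -1.6, -0.6]
grip_width: 21.3
```

```bash
python3 quad.py 11.07; python3 - <<'E'
from h import *
c=cap("side"); save(c,"z",(200,110,440,390),2.1); t=cap("top"); p=(467,291)
for n,k in(("side",c),("top",t)):
    W=cloud(k); print(n,fit(W,k,p,75,73,84),extent(k,p,-16.9,75,73,84),fit(W,k,p,75,43,50))
E
```

```text
t25.33 p [ 529.9 -300.1   93.3] r 47.8 th 10.20 F [-5.7 -1.6 -0.6] w 21.3
to 11.07 [[0, -0.0002, -0.0002, 0], [0, -0.0004, -0.0002, 0], [0, -0.0005, -0.0002, 0], [0, -0.0007, -0.0002, 0]]Traceback (most recent call last):
  File "<stdin>", line 4, in <module>
  File "h.py", line 42, in extent
    return len(U),np.percentile(U,[0.5,99.5]).round(1),np.percentile(V,[.5,99.5]).round(1)
                  ~~~~~~~~~~~~~^^^^^^^^^^^^^^
    return _quantile_unchecked(
        a, q, axis, out, overwrite_input, method, keepdims, weights)
    return _ureduce(a,
                    func=_quantile_ureduce_func,
    ...<5 lines>...
                    overwrite_input=overwrite_input,
                    method=method)
    r = func(a, **kwargs)
    result = _quantile(arr,
                       quantiles=q,
    ...<2 lines>...
                       out=out,
                       weights=wgt)
    slices_having_nans = np.isnan(arr[-1, ...])
                                  ~~~^^^^^^^^^
IndexError: index -1 is out of bounds for axis 0 with size 0
```

View pics/z.png

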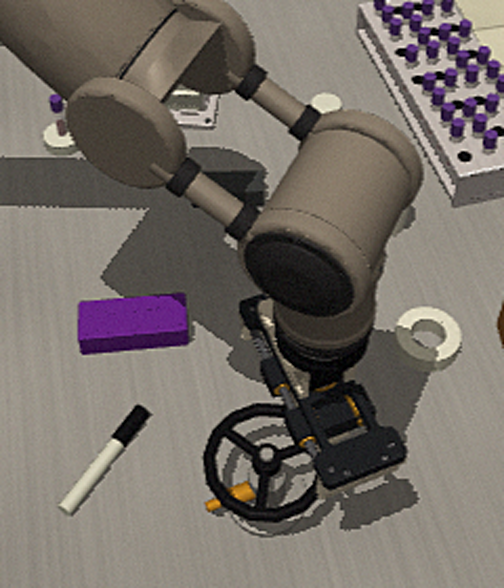

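The gripper still holds the handle, with the wheel intact. Static friction absorbed that nudge, so the wheel is still about 0.9° short. One larger nudge.

>>> step_arm:
  targets:
    - [[0,-0.0008,0,0],[0,-0.0014,0,0],[0,-0.0014,0,0],[0,-0.0014,0,0],[0,-0.0014,0,0]]

```text
time: 25.85
tool_pos: [529.7, -299.5, 93.3]
tcp_rot: [-1.668, 1.551, 1.651]
contact_force: [-6.7, -2.6, -1.3]
grip_width: 21.1
```

>>> step_arm:
  targets:
    - [[0,0,0,0],[0,0,0,0],[0,0,0,0],[0,0,0,0],[0,0,0,0]]

```text
time: 26.27
tool_pos: [529.8, -299.7, 93.3]
tcp_rot: [-1.621, 1.551, 1.699]
contact_force: [-6.0, -1.0, -0.0]
grip_width: 21.1
```

```bash
python3 quad.py 11.07; python3 - <<'E'
from h import *
t=cap("top"); p=(467,291); W=cloud(t)
print(fit(W,t,p,75,73,84),fit(W,t,p,75,43,50))
E
python3 quad.py 11.07
```

```text
t26.27 p [ 529.8 -299.7   93.3] r 47.7 th 10.74 F [-6. -1. -0.] w 21.1
to 11.07 [[0, -0.0001, -0.0003, 0], [0, -0.0001, -0.0003, 0], [0, -0.0002, -0.0003, 0], [0, -0.0003, -0.0003, 0]]
(900, array([465.5, 291.4, 120. ,  53. , -16.5,  78.2])) (120, array([457.4, 264. , 118.1,   8. , -16.7,  46.5]))
t26.32 p [ 529.8 -299.7   93.3] r 47.7 th 10.73 F [-6.6 -0.8  0.2] w 21.6
to 11.07 [[0, -0.0001, -0.0003, 0], [0, -0.0001, -0.0003, 0], [0, -0.0002, -0.0003, 0], [0, -0.0003, -0.0003, 0]]
```

Within 0.35° of two turns, still gripped, and the stack reads square. Handing in.

```bash
python3 -c "
from plant import bot
print(bot.close_job())"
```

```text
the job is handed in; nothing more can be done
None
```

I stacked the dock, set the purge valve and handed in at about 26.3 s, with the gripper still closed on the wheel's handle.

- **Stack:** the separator sheet lies on the dock tray and the white tray is on the sheet. The top camera puts each within about 0.7 mm and 0.5° of the piece below it. The last check gave the upper tray centre at (465.5, 291.4) with its top at 78 mm, against 79 mm expected.
- **Valve:** clockwise it met the stop after about 90°, holding against 30 N. I then backed it off two full turns. The handle finished at 10.7° against 11.07° at the stop, so the wheel is about 0.35° short of exactly two turns by the arm's own reading.
- **Final hold:** the jaw opening reads 21–21.6 mm on the 22 mm handle, and about 6 N remains on it, pulling mostly along the radius.
- **Checks that failed or disagreed:**
  - The two cameras differed by 2–3 mm. I corrected for this with the readings taken while holding each part.
  - Wheel friction swallowed my first fine adjustment, so I repeated it.
  - The final side view could not confirm the stack because the arm hid it, so that check rests on the top camera alone.
- **Jar, tape roll and beaker:** I never touched them, but I did not measure their final positions.

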